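# Load and lock the specimen chamber

## Robot

A 6-joint arm with a two-finger parallel gripper is mounted at the origin on the work surface. World frame = base frame: x ahead of the robot, y to its left, z up, the work surface at z = 0. Lengths are in m, angles in rad, forces in N, time in s.
With the tool pointing down it reaches from about 0.3 to 0.775 m from the base axis. Payload 14.6 kg.
Tool frame: the origin (TCP) lies midway between the tips of the shut fingers; the grasp point (between the pads) lies 19 mm behind it (ctrl.hold_point_z is the distance from the TCP to the grasp point, in m); z points along the fingers, x is the direction in which the jaws open and shut, and the axes are right-handed (so a half turn about z gives the same grasp; the last joint's range is limited). The gripper opens to 94 mm and grips with 3 to 60 N. Pads are 16 mm wide; open, the fingers measure 119 mm over their backs; the gripper's body (75 mm by 177 mm) begins 78 mm behind the grasp point.
Start: joints at [-1.346, 0.3, 1.521, -0, 1.321, -0.067], TCP at [0.158, -0.527, 0.205] pointing down, gripper open.
Joint ranges: [-3.03, 3.03], [-0.79, 2.21], [0.23, 2.52], [-1.04, 4.18], [0, 3.07], [-2.55, 2.55]. Speed limits (rad/s): [2.22, 2.22, 2.57, 3.14, 3.14, 3.14].

## Interface

Orientations are given as [roll, pitch, yaw] about the fixed x, y, z axes, in that order (R = Rz(yaw) Ry(pitch) Rx(roll)).
In Python, from station import ctrl, viewer, ticket, nets gives the robot as it stands.
- The arm moves only by the tool carry_out, never from a script. Its argument "commands" is one flat list of numbers, 7 for each row, row after row: the closure, from -1 (fully open) to 1 (shut), so that 0 is half open, then the shift along the world's x, y, z in cm, then the turn, a rotation vector about the world's x, y, z in rad. In form: [gripper, tx, ty, tz, ax, ay, az, gripper, tx, ty, tz, ax, ay, az, ...]. A call has 1 to 12 rows; each row is the pose to reach, as a shift and turn from the pose measured when the call began; what a row does not reach only later rows make up. A row lasts 1/12 s, in which the tool goes at most 41.7 mm and 7.16 degrees, less where a joint would pass 70% of its speed; a pose out of reach is approached as far as the arm can. A call with a gripper value outside its range is refused whole. The fingers move at their own pace and stop on an object; "force" is the grip in N (left out, the last holds). Time passes only in rows, so rows that repeat a pose let the fingers close. It gives the time, the measured TCP pose, the force and the opening at its end, in the units of the state.
- ctrl.get_obs(): the state, without advancing time (a new reading comes with each control period).
- viewer.camera(name): name is "scene" or "top"; returns (picture, depth): 480x640x3 uint8, blue, green, red; 480x640 float32, m along the optical axis (not along the pixel's ray), 0 where there is no reading.
- viewer.camera_info(name): a dict with "fx", "fy", "cx", "cy" (pixels), "R" (3x3) and "t" (3): a world point X has camera coordinates R X + t. Camera axes: x right, y down, z forward; pixel columns grow to the right and rows downward; lengths in m; the calibration is good to about 2 mm. A picture is of the moment at which its call begins. camera_info takes no time and is no camera call.
- ticket.hand_in(): hands the job in, once; it reports no verdict.
Trained networks look in the newest picture that a camera, given by its name, has taken for a name from the list of things; names that differ only in an ending like _2 or _b are one class to them, and where a whole thing is asked for, a point or a joint stands for the part that bears it (a point fixed in the world has none). Each returns a list of dicts, best first, with "confidence" (0 to 1); they miss things now and then, are a little off and sometimes report something else, mostly with a low value. They report only what shows in the picture. A call takes as long as a camera call. They do not tell look-alikes from the thing itself.
- nets.silhouettes(camera, thing): "region" (480x640 bool, what is visible of it) and "extent" ([left, top, right, bottom] in pixels, round what is visible of it).
The state is a dict: "time_s": time; "qpos": joint angles; "joint_vel": joint speeds; "tau": joint torques, N m; "ee_pos": TCP position; "eef_rot": TCP orientation; "force": force on the tool from outside, world axes, zero at the start; "moment": the same for the moment, N m; "grip_width": finger opening in m.
Only numpy, scipy, OpenCV 4.12 (cv2) and the standard library are available. Lean on these libraries where they do the work, as an engineer would, in place of code of your own. Each camera call takes 0.05 s, during which the arm holds its last target. There are 200 camera calls.

## Task

With the fingertips only, push the clear specimen box along its loading shelf until it is fully home in the white chamber, then push the chamber's door shut, and last push the bolt's black tab across until the bolt is fully over the door. Do not pick up, lift or tip the box, and leave everything else on the table where it is; finish with the hand clear.

Things in the scene. Friction and masses are not known exactly. Their poses are not given: they have to be found in the camera images.
- chamber: White bench-top chamber, fixed, 238 mm wide (y -160 to +78), 135 mm deep, flat roof 100 mm above the table. Origin: on the table, mid-opening, under the roof's front edge; x points into the chamber, y to its left seen from the front. Opening y -38 to +38, back stop at x = +92; roof starts at x = 0, walls at x = -12. Solid control side right of the opening (y -68 to -160) carries the bolt.
- shelf_end (a point): Middle of the outer end of the chamber's loading shelf, on its top: at (-170, 0, 10) mm in the chamber's frame, same axes. The aluminium shelf, 110 mm wide, runs from here into the opening, with two guide rails along x, 76 mm apart inside, tops 22 mm above the table; the 76 mm channel runs on inside at the same height to the back stop.
- specimen_box: Loose open clear box, 100 (x, along the shelf) x 70 x 45 mm high, 4 mm walls, about 0.25 kg, a grey stepped block fixed inside. Stands on the shelf between the rails, 3 mm play each side. Origin: centre of its underside. Fully home it touches the back stop: origin at x = +42 mm in the chamber's frame, its near end at x = -8 mm, just in front of the roof's edge.
- door (a joint): Door angle (rad): 0 = shut (firm stop), up to 2.1 = open; at 1.57 the door points out along the chamber's -x. A dark-framed clear panel 130 mm wide, 10 mm thick, z = 26 to 96 mm, above the rails. Shut, it covers x -24 to -14, y -65 to +65 mm in the chamber's frame. Vertical hinge on the left of the opening; light friction (0.06 N m), stays where it is left.
- door_hinge (a point): A point on the door's vertical hinge axis, mid-thickness of the door: at (-19, +65, 61) mm in the chamber's frame. Same axes as the chamber.
- door_edge (a point): Point on the door's outer face at its free edge, half way up: 130 mm from the hinge axis, 61 mm above the table. The point's x axis points from the outer face through to the inside, its y axis from the free edge to the hinge.
- bolt (a joint): Travel of the bolt (m): 0 = drawn back, clear of the door; 0.035 = fully over the door, against a firm stop. It slides along the chamber's +y direction (to the left), with about 1.5 N friction, and stays where it is left.
- bolt_tab (a point): Centre of the bolt's black push tab, sticking out to the front: 28 (x) x 12 (y) x 30 mm (z, 60 to 90 mm above the table). At joint bolt = 0 it is at (-48, -119, 75) mm in the chamber's frame; same axes. The steel bar behind it is 8 mm thick, its free end 44 mm left of the tab's centre.
- dish: Shallow round clear dish, 60 mm across and 16 mm high, lying on the table in front of the chamber's control side; bystander. Origin: centre of its underside.
- jar: Small closed jar, 44 mm across and 65 mm high, on the table to the left of the chamber; bystander. Origin: centre of its underside.
- spare_box: Second open clear plastic box, 100 x 70 x 45 mm, empty, on the table well to the right of the chamber, not on the shelf; bystander. Origin: centre of its underside.
- probe: Grey hand probe standing upright, 40 mm across, 115 mm high; bystander. Origin: centre of its underside.
- pad: Paper note pad 75 x 75 x 12 mm; bystander. Origin: centre of its underside.
- power_pack: Black flat power pack 130 x 70 x 22 mm; bystander. Origin: centre of its underside.
- spatula: Small spatula 160 mm long, lying flat on the table to the right of the chamber; bystander. Its x axis runs along it.
Things that resemble listed ones, but are neither listed nor needed, are in the scene too. Leave any yellow look-alike of the specimen_box alone.

How it is judged:
By the outcome, as a careful person would: the job done as asked, in the order asked, and still so for the second after the job is handed in, with the robot touching nothing.
It also fails if it takes over 61 s, if anything falls off the work surface, if the arm or the gripper's body presses on something with over 40 N, if the wrist force passes 120 N, or if a joint passes its speed limit or range.

## Working session

There is one attempt and no reset: what is moved stays moved. The work goes in short steps, Python scripts to look and compute and a tool call to move; the robot and the scene stay as the last step left them, time stands still between calls to the robot, and variables do not carry over. Pictures are saved under pics/ and viewed, about 8 in all and at most 12, crops included, and the job is handed in when it is done.

Besides the shell and the picture viewer there is one more tool, called after "Call:" in YAML: its name, and indented under it one key for each argument. carry_out: Moves the arm, as the interface text tells. Its arguments: {"type":"object","properties":{"commands":{"type":"array","items":{"type":"number"}},"force":{"type":"number"}},"required":["commands"]}

```bash
mkdir -p pics; ls; python3 - <<'E'
from station import ctrl, viewer, nets
import cv2,numpy as np
for c in("scene","top"):
    p,d=viewer.camera(c); cv2.imwrite(f"pics/{c}0.png",p); np.save(f"pics/{c}0.npy",d)
    i=viewer.camera_info(c); print(c,i["fx"],i["cx"],i["cy"],np.round(i["R"],3).tolist(),np.round(i["t"],3))
    for n in("chamber","specimen_box","door","bolt"):
        for r in nets.silhouettes(c,n)[:3]: print(n,round(r["confidence"],2),r["extent"])
print(ctrl.get_obs())
E
```

```text
pics
scene 462.40501300647173 322.9490706458608 245.64205173182518 [[-0.758, 0.652, 0.018], [0.361, 0.443, -0.821], [-0.543, -0.616, -0.571]] [ 0.393 -0.148  1.416]
chamber 0.64 [191.1, 220.0, 358.5, 331.7]
specimen_box 0.73 [297.9, 194.1, 345.3, 230.3]
specimen_box 0.65 [282.2, 238.8, 326.9, 261.3]
door 0.69 [306.6, 241.7, 359.3, 282.2]
door 0.47 [249.7, 169.8, 290.0, 197.2]
bolt 0.47 [258.7, 222.8, 269.3, 237.9]
top 438.2286796475064 318.64434575978106 243.0409874906575 [[-0.002, -1.0, 0.002], [-0.992, 0.002, -0.127], [0.127, -0.002, -0.992]] [0.004 0.556 1.182]
chamber 0.68 [344.2, 212.1, 365.2, 224.3]
chamber 0.65 [284.1, 156.1, 375.8, 274.4]
chamber 0.38 [235.0, 197.1, 253.1, 211.6]
specimen_box 0.92 [354.1, 287.1, 396.0, 323.5]
specimen_box 0.75 [304.7, 215.8, 332.7, 254.9]
specimen_box 0.72 [128.0, 216.7, 172.1, 268.0]
door 0.87 [284.6, 215.4, 296.8, 261.0]
door 0.31 [468.9, 223.0, 493.7, 242.4]
bolt 0.73 [286.1, 213.4, 297.6, 264.2]
{'time_s': 0.5, 'qpos': array([-1.34557058e+00,  2.99940920e-01,  1.52101672e+00,  1.74857541e-05,
        1.32073141e+00, -6.65612595e-02]), 'joint_vel': array([-0.00019725, -0.00038479, -0.00121943,  0.00104452,  0.00019716,
        0.00141723]), 'tau': array([-5.93107834e-04, -5.31344104e+01, -3.52737987e+01,  7.08659948e-02,
        2.14496709e-02, -2.73877322e-05]), 'ee_pos': array([ 0.15823155, -0.52672059,  0.20541605]), 'eef_rot': array([-3.14156934e+00,  9.50539417e-05, -1.27901364e+00]), 'force': array([-0.60133329, -0.13938826,  0.9514965 ]), 'moment': array([-0.01671544,  0.03706577, -0.04257095]), 'grip_width': 0.09369973237275918}
```

View pics/scene0.png

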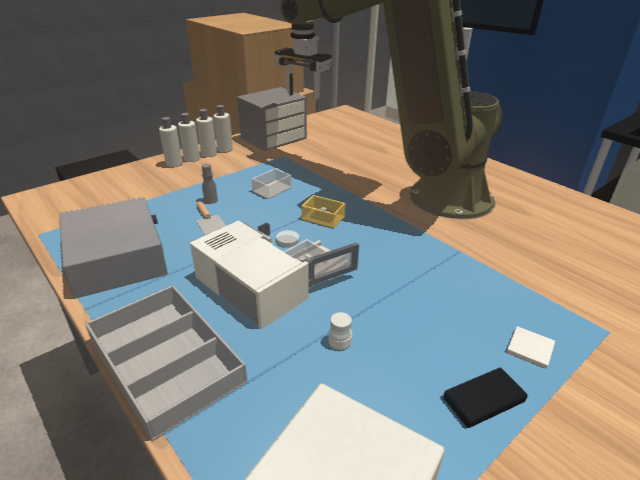

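View pics/top0.png

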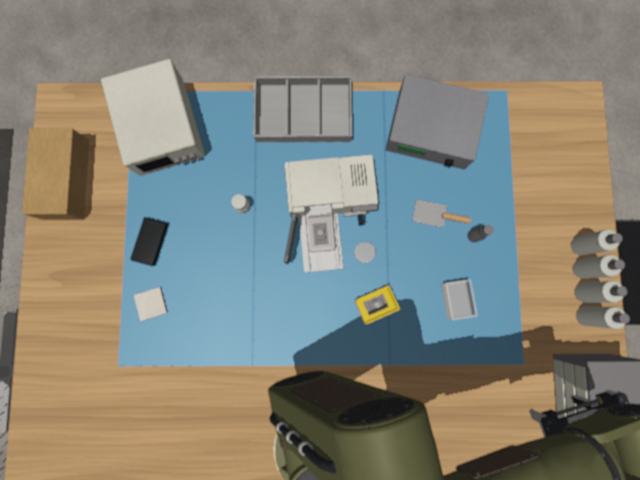

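The top view shows the chamber at about (330,185). The clear box with the grey block is on the shelf at (320,235), and the open door is at (291,237). The bolt tab is at (362,218) and the dish at (365,252). Possible mix-ups for the specimen box are the yellow box (377,304) and the empty spare box (460,299). I choose the one on the shelf at (320,235).

```bash
cat > h.py <<'E'
import numpy as np,cv2
from station import viewer
def cloud(c,d):
    i=viewer.camera_info(c); v,u=np.mgrid[:480,:640]
    P=np.stack([(u-i["cx"])/i["fx"]*d,(v-i["cy"])/i["fy"]*d,d],-1)
    return (P-np.array(i["t"]))@np.array(i["R"])
def proj(c,X):
    i=viewer.camera_info(c); q=np.atleast_2d(X)@np.array(i["R"]).T+i["t"]
    return np.c_[q[:,0]/q[:,2]*i["fx"]+i["cx"],q[:,1]/q[:,2]*i["fy"]+i["cy"]]
E
python3 - <<'E'
from h import *
d=np.load("pics/top0.npy"); P=cloud("top",d)
m=np.zeros((480,640),bool); m[145:285,275:390]=1
tb=m&(abs(P[...,2])<.02); print("table z",np.median(P[tb][:,2]))
roof=m&(abs(P[...,2]-.1)<.012)
n,l,s,_=cv2.connectedComponentsWithStats(roof.astype(np.uint8)); k=1+np.argmax(s[1:,4])
R=P[l==k]; print(len(R),np.median(R[:,2]))
r=cv2.minAreaRect((R[:,:2]*1000).astype(np.float32)); print(r, cv2.boxPoints(r))
p=cv2.imread("pics/top0.png")
cv2.imwrite("pics/top0c.png",cv2.resize(p[150:280,275:385],None,fx=5,fy=4.6,interpolation=cv2.INTER_CUBIC)[:600])
# door points by height
D=m&(P[...,2]>.06)&(P[...,2]<.11)&(l!=k)
n2,l2,s2,c2=cv2.connectedComponentsWithStats(D.astype(np.uint8))
for j in range(1,n2):
    if s2[j,4]>8:
        Q=P[l2==j]; print(s2[j],np.round(Q.mean(0),3),cv2.minAreaRect((Q[:,:2]*1000).astype(np.float32)))
E
```

```text
table z 0.0016812762232024999
4521 0.09967870620273175
((643.2275390625, -22.501953125), (268.78564453125, 263.3033752441406), 5.057023525238037) [[ 497.7531     96.790924]
 [ 520.9626   -165.48752 ]
 [ 788.70197  -141.79483 ]
 [ 765.4925    120.48361 ]]
[332 205  45  21 289] [ 0.633 -0.099  0.082] ((626.3668212890625, -92.23995971679688), (52.965816497802734, 118.57279968261719), 0.0630057230591774)
[293 208  11   7  30] [0.636 0.06  0.078] ((635.700439453125, 59.987422943115234), (28.1563777923584, 10.598790168762207), 73.56444549560547)
[286 256   3   8   9] [0.506 0.087 0.072] ((507.0837097167969, 87.82302856445312), (3.263310432434082, 18.435794830322266), 79.22622680664062)
```

View pics/top0c.png

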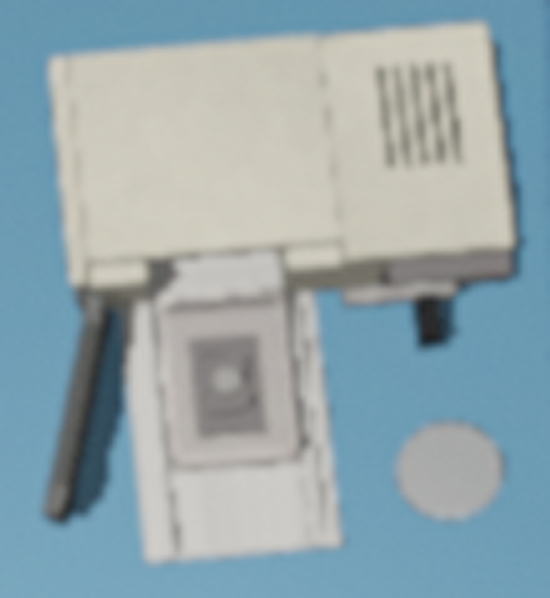

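The crop confirms my choice. The clear box with the grey block stands between the rails at crop (230,380). The door is open at left from (95,300) to (55,515), the bolt tab is at (432,322) and the dish at (450,470). Next I fit the chamber pose.

```bash
python3 - <<'E'
from h import *
d=np.load("pics/top0.npy"); P=cloud("top",d); p=cv2.imread("pics/top0.png")
m=np.zeros((480,640),np.uint8); m[145:285,275:390]=1
roof=m*(abs(P[...,2]-.1)<.01).astype(np.uint8)
roof=cv2.morphologyEx(roof,cv2.MORPH_OPEN,np.ones((15,15)))
cn=cv2.findContours(roof,0,2)[0]; print([cv2.contourArea(c) for c in cn])
Q=P[roof>0]; print(len(Q),Q[:,0].min())
r=cv2.minAreaRect((Q[:,:2]*1000).astype(np.float32)); print(r,cv2.boxPoints(r).round().tolist())
# lines: project subpixel via yaw search: percentile extents
for yaw in np.radians(np.arange(-2,9,1)):
    ex=np.array([np.cos(yaw),np.sin(yaw)]);ey=np.array([-ex[1],ex[0]])
    a=Q[:,:2]@ex*1e3;b=Q[:,:2]@ey*1e3
    print(round(np.degrees(yaw)),*[np.round(f,1) for f in(a.min(),np.percentile(a,[2,98]),a.max(),b.min(),np.percentile(b,[1,99]),b.max())])
# box top rim (z~55mm) & shelf
for lo,hi,n in((.045,.062,"box rim"),(.004,.03,"shelf")):
    M=m*((P[...,2]>lo)&(P[...,2]<hi)).astype(np.uint8); 
    nn,l,s,c=cv2.connectedComponentsWithStats(M)
    for j in range(1,nn):
        if s[j,4]>40:
            Z=P[l==j]; print(n,s[j],np.round(Z.mean(0),3),cv2.minAreaRect((Z[:,:2]*1000).astype(np.float32)))
E
```

```text
[3276.0]
3383 0.6470079220808472
((715.530029296875, -23.661895751953125), (126.40640258789062, 228.13916015625), 4.277933120727539) [[644.0, 85.0], [661.0, -142.0], [787.0, -133.0], [770.0, 95.0]]
-2 644.0 [650.9 778.6] 786.1 -106.6 [-101.4  113.3] 117.6
-1 645.6 [651.9 777.5] 784.6 -119.8 [-114.7  100.7] 104.4
0 647.0 [652.7 776.3] 783.3 -133.1 [-128.1   87.9] 91.1
1 647.9 [653.3 775.1] 781.7 -146.7 [-141.6   75.3] 78.0
2 648.3 [653.5 773.8] 779.9 -160.3 [-155.    62.7] 65.5
3 648.5 [653.  772.3] 777.9 -173.8 [-168.1   50.3] 53.0
4 648.6 [652.  770.8] 775.6 -187.3 [-181.1   37.9] 40.6
5 646.8 [651.1 769.1] 773.2 -200.7 [-194.3   25.5] 28.1
6 644.1 [649.9 767.6] 771.6 -214.1 [-207.1   13.3] 16.2
7 641.2 [648.4 766.1] 770.7 -227.4 [-220.1    1.1] 4.8
8 638.1 [646.7 764.4] 770.6 -240.6 [-233.1  -11.2] -6.7
box rim [306 213  29  39 203] [ 0.587 -0.001  0.054] ((584.725830078125, -0.3749542236328125), (100.71905517578125, 69.90258026123047), 4.759373188018799)
shelf [ 296  205   56   69 1512] [ 0.56  -0.002  0.013] ((573.4773559570312, -14.191749572753906), (194.25001525878906, 156.5134735107422), 2.534248113632202)
shelf [308 216  25  34 585] [ 0.588 -0.     0.017] ((587.7588500976562, -0.32675933837890625), (88.19955444335938, 62.3055419921875), 4.800265312194824)
shelf [353 237  22  27 375] [ 0.534 -0.125  0.015] ((535.6597900390625, -125.14984893798828), (66.14009857177734, 62.007904052734375), 37.75677490234375)
```

```bash
cat > fit.py <<'E'
from h import *
from scipy.optimize import differential_evolution as DE
d=np.load("pics/top0.npy"); P=cloud("top",d)
Q=P[140:290,262:395].reshape(-1,3)*1e3
def H(a,b,D):
    h=np.zeros_like(a)
    h[(a>-170)&(a<0)&(abs(b)<55)]=10
    h[(a>-170)&(a<0)&(abs(b)>38)&(abs(b)<46)]=22
    h[(a>0)&(a<D)&(b>-160)&(b<78)]=100
    h[(a>-12)&(a<0)&(((b>38)&(b<78))|((b<-38)&(b>-68)))]=100
    return h
def fr(x,q=Q):
    c,s=np.cos(x[2]),np.sin(x[2]); u=q[:,0]-x[0];v=q[:,1]-x[1]
    return c*u+s*v,-s*u+c*v
def cost(x):
    a,b=fr(x); return np.minimum(abs(Q[:,2]-H(a,b,x[3])),25).mean()
if __name__=="__main__":
    r=DE(cost,[(620,680),(-20,30),(.0,.15),(115,140)],seed=1,popsize=25,tol=1e-6); print(r.x,np.degrees(r.x[2]),r.fun)
    x=r.x; np.save("pics/fit.npy",x)
    c,s=np.cos(x[2]),np.sin(x[2])
    W=lambda q:[(x[0]+c*q[0]-s*q[1])/1e3,(x[1]+s*q[0]+c*q[1])/1e3,q[2]/1e3]
    p=cv2.imread("pics/top0.png"); S=5
    I=cv2.resize(p[145:285,270:395],None,fx=S,fy=S*.85,interpolation=cv2.INTER_CUBIC)
    D=x[3]
    for poly,col in(([(0,-160,100),(0,78,100),(D,78,100),(D,-160,100)],(0,0,255)),([(-12,38,100),(-12,78,100)],(0,0,255)),([(-12,-38,100),(-12,-68,100)],(0,0,255)),
      ([(-170,-55,10),(-170,55,10),(-12,55,10),(-12,-55,10)],(0,200,0)),([(-170,-38,22),(-12,-38,22)],(255,0,0)),([(-170,38,22),(-12,38,22)],(255,0,0)),
      ([(-62,-125,90),(-34,-125,90),(-34,-113,90),(-62,-113,90)],(255,0,255))):
        q=proj("top",np.array([W(z) for z in poly])); q=((q-[270,145]+.5)*[S,S*.85]).astype(int)
        cv2.polylines(I,[q],True,col,1)
    cv2.imwrite("pics/fit.png",I)
    # box rim & door & box wall in chamber frame
    for nm,sl,lo,hi in(("rim",(slice(210,255),slice(304,336)),48,62),("door",(slice(205,268),slice(280,300)),60,105)):
        q=P[sl].reshape(-1,3)*1e3; q=q[(q[:,2]>lo)&(q[:,2]<hi)]; a,b=fr(x,q)
        k=(a<-14)
        a,b=a[k],b[k]; print(nm,len(a),np.percentile(a,[0,3,50,97,100]).round(1),np.percentile(b,[0,3,50,97,100]).round(1))
        if nm=="door": print(np.polyfit(a,b,1),np.c_[a,b,q[k,2]].round().tolist()[::3])
E
python3 fit.py
```

```text
[6.50880020e+02 6.51833184e+00 9.24881400e-02 1.33337357e+02] 5.299180077247958 4.554205407966676
rim 198 [-116.8 -116.5  -61.6  -16.6  -16.2] [-35.9 -35.4  -2.2  33.8  34.4]
door 230 [-145.  -141.2  -80.3  -18.3  -14.7] [ 60.5  63.9  81.7 100.5 104. ]
[-0.2614259  61.07041423] [[-15.0, 74.0, 100.0], [-16.0, 67.0, 97.0], [-18.0, 69.0, 96.0], [-20.0, 72.0, 97.0], [-21.0, 64.0, 98.0], [-23.0, 73.0, 98.0], [-24.0, 65.0, 96.0], [-26.0, 70.0, 98.0], [-26.0, 62.0, 90.0], [-29.0, 68.0, 96.0], [-31.0, 73.0, 96.0], [-31.0, 66.0, 92.0], [-34.0, 71.0, 96.0], [-32.0, 64.0, 80.0], [-37.0, 68.0, 96.0], [-40.0, 74.0, 99.0], [-40.0, 66.0, 95.0], [-42.0, 72.0, 94.0], [-44.0, 77.0, 93.0], [-45.0, 69.0, 98.0], [-47.0, 75.0, 96.0], [-50.0, 78.0, 97.0], [-50.0, 70.0, 94.0], [-53.0, 72.0, 100.0], [-55.0, 75.0, 94.0], [-57.0, 81.0, 96.0], [-58.0, 73.0, 97.0], [-60.0, 79.0, 95.0], [-59.0, 71.0, 81.0], [-63.0, 76.0, 92.0], [-65.0, 79.0, 90.0], [-68.0, 82.0, 98.0], [-69.0, 74.0, 95.0], [-71.0, 79.0, 97.0], [-73.0, 85.0, 94.0], [-74.0, 77.0, 95.0], [-76.0, 83.0, 96.0], [-78.0, 85.0, 96.0], [-79.0, 78.0, 95.0], [-81.0, 80.0, 95.0], [-83.0, 86.0, 93.0], [-84.0, 78.0, 91.0], [-86.0, 84.0, 91.0], [-89.0, 89.0, 97.0], [-90.0, 81.0, 96.0], [-92.0, 84.0, 94.0], [-94.0, 87.0, 95.0], [-96.0, 90.0, 93.0], [-97.0, 82.0, 91.0], [-100.0, 87.0, 95.0], [-102.0, 93.0, 98.0], [-102.0, 85.0, 94.0], [-105.0, 88.0, 95.0], [-107.0, 91.0, 94.0], [-110.0, 93.0, 95.0], [-110.0, 86.0, 95.0], [-113.0, 91.0, 96.0], [-114.0, 97.0, 93.0], [-115.0, 89.0, 91.0], [-118.0, 94.0, 96.0], [-120.0, 97.0, 99.0], [-121.0, 89.0, 97.0], [-123.0, 92.0, 95.0], [-125.0, 97.0, 97.0], [-125.0, 90.0, 90.0], [-128.0, 95.0, 96.0], [-130.0, 100.0, 95.0], [-131.0, 93.0, 95.0], [-133.0, 98.0, 96.0], [-132.0, 92.0, 72.0], [-137.0, 95.0, 100.0], [-138.0, 104.0, 97.0], [-139.0, 96.0, 100.0], [-140.0, 104.0, 94.0], [-141.0, 96.0, 96.0], [-144.0, 99.0, 97.0], [-144.0, 98.0, 67.0]]
```

View pics/fit.png

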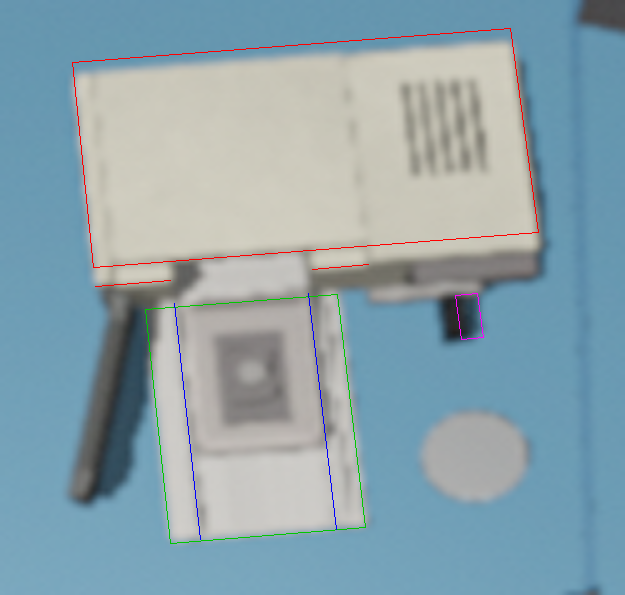

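The overlay fits the shelf outline, rails and roof front edge well. The bolt tab's lower left side shows at (457,316), which is parallax. Chamber origin is about (651, 6.5) mm with yaw 5.2°. The box centre is at chamber x = -66.5 and the door angle is about 1.83. I go above the shelf behind the box.

Call:
carry_out:
  commands: [0.5, 34.3, 52, 0, 0, 0, -0.2, 0.5, 34.3, 52, 0, 0, 0, -0.2, 0.5, 34.3, 52, 0, 0, 0, -0.2, 0.5, 34.3, 52, 0, 0, 0, -0.2, 0.5, 34.3, 52, 0, 0, 0, -0.2, 0.5, 34.3, 52, 0, 0, 0, -0.2, 0.5, 34.3, 52, 0, 0, 0, -0.2, 0.5, 34.3, 52, 0, 0, 0, -0.2, 0.5, 34.3, 52, 0, 0, 0, -0.2, 0.5, 34.3, 52, 0, 0, 0, -0.2, 0.5, 34.3, 52, 0, 0, 0, -0.2, 0.5, 34.3, 52, 0, 0, 0, -0.2]

```text
time_s: 1.5
ee_pos: [0.4343, -0.1073, 0.2057]
eef_rot: [-3.141, -0.0, -1.479]
force: [1.0, -0.0, -0.1]
grip_width: 0.0237
```

Call:
carry_out:
  commands: [0.5, 6.7, 10, 0, 0, 0, 0, 0.5, 6.7, 10, 0, 0, 0, 0, 0.5, 6.7, 10, 0, 0, 0, 0, 0.5, 6.7, 10, -4, 0, 0, 0, 0.5, 6.7, 10, -8, 0, 0, 0, 0.5, 6.7, 10, -12, 0, 0, 0, 0.5, 6.7, 10, -14, 0, 0, 0, 0.5, 6.7, 10, -16, 0, 0, 0, 0.5, 6.7, 10, -17.5, 0, 0, 0, 0.5, 6.7, 10, -17.5, 0, 0, 0]

```text
time_s: 2.33
ee_pos: [0.4997, -0.0072, 0.0281]
eef_rot: [3.138, 0.001, -1.479]
force: [-0.7, -0.0, -0.8]
grip_width: 0.0235
```

```bash
python3 - <<'E'
from h import *
p,d=viewer.camera("scene"); q=viewer.camera("top")[0]
a=cv2.resize(p[150:340,180:400],None,fx=3,fy=3,interpolation=cv2.INTER_CUBIC)
cv2.imwrite("pics/s1.png",a)
E
```

```text
(no output)
```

View pics/s1.png

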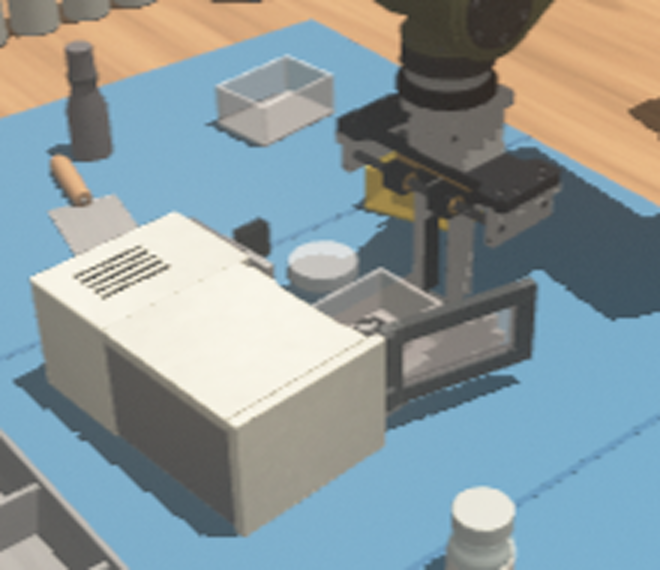

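The picture shows both fingertips standing in the channel behind the box, at about (435,265), clear of the door. The push starts.

Call:
carry_out:
  commands: [0.5, 1, 0.09, 0, 0, 0, 0, 0.5, 2, 0.18, 0, 0, 0, 0, 0.5, 2.6, 0.24, 0, 0, 0, 0, 0.5, 3.2, 0.29, 0, 0, 0, 0, 0.5, 3.8, 0.35, 0, 0, 0, 0, 0.5, 4.4, 0.4, 0, 0, 0, 0, 0.5, 5, 0.46, 0, 0, 0, 0, 0.5, 5.6, 0.51, 0, 0, 0, 0, 0.5, 6.2, 0.56, 0, 0, 0, 0, 0.5, 6.8, 0.62, 0, 0, 0, 0, 0.5, 7.4, 0.67, 0, 0, 0, 0, 0.5, 8, 0.73, 0, 0, 0, 0]

```text
time_s: 3.43
ee_pos: [0.5819, 0.0, 0.031]
eef_rot: [-3.141, -0.0, -1.479]
force: [-3.5, -0.6, 3.2]
grip_width: 0.0232
```

Call:
carry_out:
  commands: [0.5, 0.5, 0.05, 0, 0, 0, 0, 0.5, 1, 0.09, 0, 0, 0, 0, 0.5, 1.5, 0.14, 0, 0, 0, 0, 0.5, 2, 0.18, 0, 0, 0, 0, 0.5, 2.5, 0.23, 0, 0, 0, 0, 0.5, 3, 0.27, 0, 0, 0, 0, 0.5, 3.4, 0.31, 0, 0, 0, 0, 0.5, 3.8, 0.35, 0, 0, 0, 0, 0.5, 4.2, 0.38, 0, 0, 0, 0, 0.5, 4.5, 0.41, 0, 0, 0, 0, 0.5, 4.7, 0.43, 0, 0, 0, 0, 0.5, 4.8, 0.44, 0, 0, 0, 0]

```text
time_s: 4.43
ee_pos: [0.6301, 0.0044, 0.031]
eef_rot: [-3.141, -0.0, -1.479]
force: [-3.6, -0.5, 2.7]
grip_width: 0.0237
```

Call:
carry_out:
  commands: [0.5, 0.2, 0.02, 0, 0, 0, 0, 0.5, 0.4, 0.04, 0, 0, 0, 0, 0.5, 0.5, 0.05, 0, 0, 0, 0]

```text
time_s: 4.68
ee_pos: [0.6343, 0.0048, 0.031]
eef_rot: [3.139, -0.0, -1.479]
force: [-18.2, -1.6, 11.9]
grip_width: 0.0233
```

The stop was felt (18 N) at chamber x = -16.7, where -16 was expected. I back off and look.

Call:
carry_out:
  commands: [0.5, -2, -0.18, 0, 0, 0, 0, 0.5, -4, -0.36, 0, 0, 0, 0, 0.5, -5, -0.45, 0, 0, 0, 0, 0.5, -5, -0.45, 4, 0, 0, 0, 1, -5, -0.45, 8, 0, 0, 0, 1, -5, -0.45, 12, 0, 0, 0, 1, -5, -0.45, 15, 0, 0, 0, 1, -7, 4, 15, 0, 0, 0, 1, -8, 8, 15, 0, 0, 0, 1, -9.5, 12.6, 15, 0, 0, 0, 1, -9.5, 12.6, 15, 0, 0, 0, 1, -9.5, 12.6, 15, 0, 0, 0]

```text
time_s: 5.68
ee_pos: [0.5387, 0.1336, 0.1813]
eef_rot: [3.14, 0.0, -1.475]
force: [0.3, 0.3, 0.0]
grip_width: 0.0004
```

```bash
python3 - <<'E'
from h import *
import fit
x=np.load("pics/fit.npy")
q,d=viewer.camera("top"); p=viewer.camera("scene")[0]
a=cv2.resize(q[190:280,270:380],None,fx=5,fy=5,interpolation=cv2.INTER_CUBIC)
b=cv2.resize(p[170:310,200:390],None,fx=3,fy=3,interpolation=cv2.INTER_CUBIC)
b=cv2.resize(b,(int(b.shape[1]*0.45*1),int(b.shape[0]*.45)))
cv2.imwrite("pics/t2.png",a)
np.save("pics/d2.npy",d)
P=cloud("top",d)[205:240,304:345].reshape(-1,3)*1e3; aa,bb=fit.fr(x,P)
k=(P[:,2]>44)&(P[:,2]<66)&(abs(bb)<38); print(np.c_[aa,bb,P[:,2]][k].round().tolist()[:40])
E
```

```text
[[6.0, -33.0, 56.0], [3.0, -32.0, 56.0], [2.0, -38.0, 60.0], [7.0, 34.0, 51.0], [6.0, 31.0, 59.0], [1.0, -32.0, 51.0], [0.0, -35.0, 54.0], [3.0, 34.0, 58.0], [3.0, 31.0, 57.0], [-2.0, -32.0, 55.0], [-3.0, -35.0, 57.0], [-1.0, -38.0, 46.0], [1.0, 34.0, 57.0], [0.0, 31.0, 57.0], [-4.0, -12.0, 56.0], [-4.0, -15.0, 56.0], [-4.0, -18.0, 57.0], [-4.0, -21.0, 54.0], [-6.0, -26.0, 60.0], [-5.0, -29.0, 54.0], [-6.0, -32.0, 58.0], [-6.0, -34.0, 56.0], [-2.0, 34.0, 56.0], [-2.0, 32.0, 55.0], [-3.0, 18.0, 53.0], [-3.0, 15.0, 54.0], [-4.0, 13.0, 57.0], [-5.0, 10.0, 58.0], [-4.0, 7.0, 55.0], [-4.0, 4.0, 53.0], [-4.0, 1.0, 52.0], [-5.0, -1.0, 55.0], [-5.0, -4.0, 54.0], [-6.0, -7.0, 56.0], [-6.0, -9.0, 54.0], [-7.0, -12.0, 60.0], [-6.0, -15.0, 54.0], [-7.0, -18.0, 56.0], [-7.0, -21.0, 53.0], [-7.0, -23.0, 55.0]]
```

View pics/t2.png

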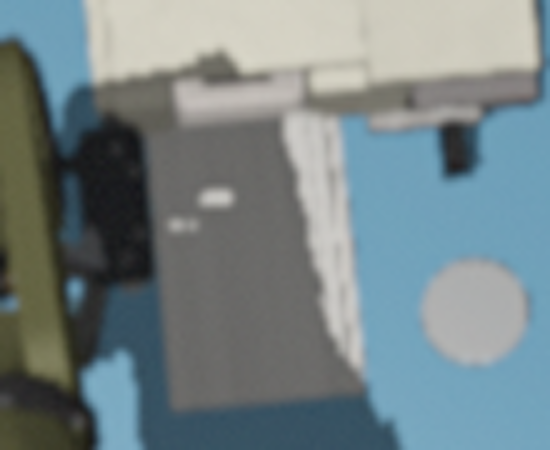

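The box's near rim is at chamber x ≈ -8 (bright bar at (240,98)), so it is home and flat (rim z ≈ 55 mm). Now the door: descend outside it and work out the arc.

Call:
carry_out:
  commands: [1, 0, 0, -4, 0, 0, 0, 1, 0, 0, -8, 0, 0, 0, 1, 0, 0, -10, 0, 0, 0, 1, 0, 0, -12, 0, 0, 0, 1, 0, 0, -12, 0, 0, 0]

```text
time_s: 6.2
ee_pos: [0.5383, 0.1287, 0.0572]
eef_rot: [3.134, -0.001, -1.48]
force: [-0.2, 0.3, -0.0]
grip_width: 0.0006
```

```bash
python3 - <<'E'
from station import ctrl
import numpy as np
o=ctrl.get_obs(); p=o["ee_pos"]*1e3; print(p)
x=np.load("pics/fit.npy"); c,s=np.cos(x[2]),np.sin(x[2])
for th in np.arange(1.85,-.06,-.07):
    n=np.array([-np.cos(th),np.sin(th)]);dr=np.array([-np.sin(th),-np.cos(th)])
    T=np.array([-19,65])+95*dr+(5+12.5*abs(np.sin(th))+8*abs(np.cos(th)))*n
    print(round(th,2),np.round((np.array([x[0]+c*T[0]-s*T[1],x[1]+s*T[0]+c*T[1]])-p[:2])/10,1),T.round())
E
```

```text
[538.34341211 128.74160061  57.15879704]
1.85 [-0.2 -2.3] [-105.  110.]
1.78 [-0.5 -2.9] [-108.  103.]
1.71 [-0.6 -3.6] [-111.   96.]
1.64 [-0.8 -4.3] [-113.   90.]
1.57 [-0.9 -5.1] [-114.   82.]
1.5 [-0.9 -5.7] [-115.   76.]
1.43 [-0.9 -6.3] [-116.   70.]
1.36 [-0.9 -7. ] [-116.   64.]
1.29 [-0.8 -7.6] [-116.   57.]
1.22 [-0.7 -8.2] [-115.   51.]
1.15 [-0.5 -8.9] [-114.   44.]
1.08 [-0.3 -9.5] [-112.   38.]
1.01 [  0.  -10.1] [-110.   31.]
0.94 [  0.3 -10.7] [-107.   25.]
0.87 [  0.7 -11.3] [-104.   19.]
0.8 [  1.1 -11.9] [-101.   13.]
0.73 [  1.6 -12.4] [-97.   7.]
0.66 [  2.1 -12.9] [-92.   2.]
0.59 [  2.6 -13.4] [-87.  -4.]
0.52 [  3.2 -13.8] [-82.  -8.]
0.45 [  3.8 -14.2] [-76. -13.]
0.38 [  4.4 -14.6] [-70. -17.]
0.31 [  5.1 -14.8] [-64. -20.]
0.24 [  5.8 -15.1] [-57. -24.]
0.17 [  6.5 -15.3] [-50. -26.]
0.1 [  7.3 -15.4] [-43. -28.]
0.03 [  8.  -15.5] [-35. -30.]
-0.04 [  8.7 -15.5] [-29. -30.]
```

Call:
carry_out:
  commands: [1, -0.2, -2.3, 0, 0, 0, 0, 1, -0.5, -2.9, 0, 0, 0, 0, 1, -0.6, -3.6, 0, 0, 0, 0, 1, -0.8, -4.3, 0, 0, 0, 0, 1, -0.9, -5.1, 0, 0, 0, 0, 1, -0.9, -5.7, 0, 0, 0, 0, 1, -0.9, -6.3, 0, 0, 0, 0, 1, -0.9, -7, 0, 0, 0, 0, 1, -0.8, -7.6, 0, 0, 0, 0, 1, -0.7, -8.2, 0, 0, 0, 0, 1, -0.5, -8.9, 0, 0, 0, 0, 1, -0.3, -9.5, 0, 0, 0, 0]

```text
time_s: 7.2
ee_pos: [0.5355, 0.0331, 0.0571]
eef_rot: [3.134, -0.001, -1.48]
force: [-0.2, 1.1, 0.3]
grip_width: 0.0006
```

Call:
carry_out:
  commands: [1, 0.3, -0.5, 0, 0, 0, 0, 1, 0.6, -1.1, 0, 0, 0, 0, 1, 1, -1.7, 0, 0, 0, 0, 1, 1.4, -2.3, 0, 0, 0, 0, 1, 1.9, -2.8, 0, 0, 0, 0, 1, 2.4, -3.3, 0, 0, 0, 0, 1, 2.9, -3.8, 0, 0, 0, 0, 1, 3.5, -4.2, 0, 0, 0, 0, 1, 4.1, -4.6, 0, 0, 0, 0, 1, 4.7, -5, 0, 0, 0, 0, 1, 5.4, -5.2, 0, 0, 0, 0, 1, 6.1, -5.5, 0, 0, 0, 0]

```text
time_s: 8.2
ee_pos: [0.5971, -0.0221, 0.0571]
eef_rot: [3.133, -0.001, -1.48]
force: [-0.7, 0.8, -0.1]
grip_width: 0.0004
```

Call:
carry_out:
  commands: [1, 0.6, -0.2, 0, 0, 0, 0, 1, 1.2, -0.2, 0, 0, 0, 0, 1, 1.6, -0.2, 0, 0, 0, 0, 1, 1.9, -0.2, 0, 0, 0, 0, 1, 2.1, -0.2, 0, 0, 0, 0, 1, 2.2, -0.2, 0, 0, 0, 0]

```text
time_s: 8.7
ee_pos: [0.6193, -0.024, 0.057]
eef_rot: [3.133, -0.001, -1.48]
force: [-0.1, 0.4, -0.8]
grip_width: 0.0002
```

Call:
carry_out:
  commands: [1, 0.1, 0, 0, 0, 0, 0, 1, 0.2, 0, 0, 0, 0, 0, 1, 0.3, 0, 0, 0, 0, 0, 1, 0.3, 0, 0, 0, 0, 0]

```text
time_s: 9.03
ee_pos: [0.6206, -0.0239, 0.057]
eef_rot: [3.129, -0.0, -1.48]
force: [-16.3, -0.3, 8.5]
grip_width: 0.0005
```

The door reached a firm stop (16 N) at about chamber x = -24, the shut position. I back off, rise, and go over to the right of the tab.

Call:
carry_out:
  commands: [1, -2, -0.2, 0, 0, 0, 0, 1, -4, -0.4, 0, 0, 0, 0, 1, -4, -0.4, 4, 0, 0, 0, 1, -4, -0.4, 8, 0, 0, 0, 1, -4, -0.4, 12, 0, 0, 0, 1, -2, -4, 12, 0, 0, 0, 1, -0.3, -8, 12, 0, 0, 0, 1, -0.3, -12, 12, 0, 0, 0, 1, -0.3, -13.1, 12, 0, 0, 0, 1, -0.3, -13.1, 12, 0, 0, 0, 1, -0.3, -13.1, 12, 0, 0, 0]

```text
time_s: 9.95
ee_pos: [0.6174, -0.1548, 0.1768]
eef_rot: [3.128, 0.0, -1.481]
force: [-0.0, 1.0, -0.2]
grip_width: 0.0005
```

```bash
python3 - <<'E'
from h import *
import fit
x=np.load("pics/fit.npy")
p=viewer.camera("scene")[0]; q,d=viewer.camera("top")
b=cv2.resize(p[185:320,190:350],None,fx=4,fy=4,interpolation=cv2.INTER_CUBIC)
cv2.imwrite("pics/s3.png",b)
P=cloud("top",d)[200:245,285:390].reshape(-1,3)*1e3; a,bb=fit.fr(x,P)
k=(P[:,2]>75)&(P[:,2]<105)&(a<-13)&(bb<64)&(bb>-65); print(k.sum(),np.percentile(a[k],[2,50,98]).round(1))
for lo,hi in((30,64),(0,30),(-30,0),(-64,-30)):
    j=k&(bb>lo)&(bb<hi)
    if j.any(): print(lo,j.sum(),np.percentile(a[j],[2,50,98]).round(1))
E
```

```text
231 [-23.9 -19.9 -13.6]
30 58 [-23.8 -20.5 -13.9]
0 54 [-24.1 -19.5 -13. ]
-30 53 [-23.9 -19.7 -13.9]
-64 62 [-23.9 -20.3 -13.8]
```

View pics/s3.png

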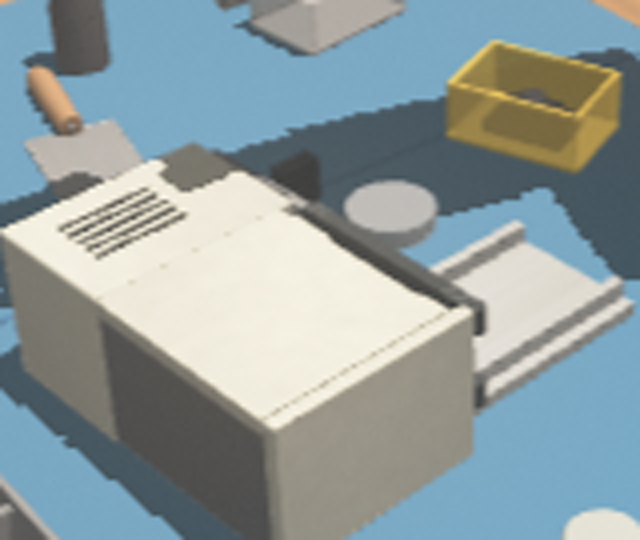

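The door lies flat against the chamber front (x from -24 to -14 along its whole width) and the tab at (297,175) is still drawn back. I descend and push the tab.

Call:
carry_out:
  commands: [1, 0, 0, -4, 0, 0, 0, 1, 0, 0, -8, 0, 0, 0, 1, 0, 0, -10.9, 0, 0, 0, 1, 0, 0, -10.9, 0, 0, 0, 1, 0, 0.8, -10.9, 0, 0, 0, 1, -0.1, 1.4, -10.9, 0, 0, 0, 1, -0.2, 2, -10.9, 0, 0, 0, 1, -0.2, 2.6, -10.9, 0, 0, 0, 1, -0.3, 3.2, -10.9, 0, 0, 0, 1, -0.3, 3.8, -10.9, 0, 0, 0, 1, -0.4, 4.3, -10.9, 0, 0, 0, 1, -0.4, 4.8, -10.9, 0, 0, 0]

```text
time_s: 11.05
ee_pos: [0.6136, -0.1051, 0.0685]
eef_rot: [3.129, -0.0, -1.478]
force: [-1.0, -2.9, 0.8]
grip_width: 0.0003
```

Call:
carry_out:
  commands: [1, 0, 0.2, 0, 0, 0, 0, 1, 0, 0.4, 0, 0, 0, 0, 1, 0, 0.5, 0, 0, 0, 0, 1, 0, 0.6, 0, 0, 0, 0]

```text
time_s: 11.38
ee_pos: [0.6134, -0.0992, 0.0682]
eef_rot: [3.129, -0.0, -1.479]
force: [-0.9, -1.2, -0.2]
grip_width: 0.0005
```

Call:
carry_out:
  commands: [1, 0, 0.1, 0, 0, 0, 0, 1, 0, 0.2, 0, 0, 0, 0, 1, 0, 0.3, 0, 0, 0, 0, 1, 0, 0.3, 0, 0, 0, 0]

```text
time_s: 11.72
ee_pos: [0.6134, -0.0987, 0.0683]
eef_rot: [3.129, -0.004, -1.479]
force: [-0.9, -17.4, 0.1]
grip_width: 0.0005
```

Firm stop (17 N) at tool y ≈ -101, where -102.5 was expected. I withdraw and check.

Call:
carry_out:
  commands: [1, 0.1, -1.5, 0, 0, 0, 0, 1, 0.2, -3, 0, 0, 0, 0, 1, 0.2, -3, 4, 0, 0, 0, 1, 0.2, -3, 8, 0, 0, 0, 1, 0.2, -3, 13, 0, 0, 0, 1, -4, -7, 13, 0, 0, 0, 1, -8, -11, 13, 0, 0, 0, 1, -12, -15, 13, 0, 0, 0, 1, -14, -19, 13, 0, 0, 0, 1, -14, -19, 13, 0, 0, 0, 1, -14, -19, 13, 0, 0, 0]

```text
time_s: 12.63
ee_pos: [0.4702, -0.2931, 0.1987]
eef_rot: [3.129, -0.005, -1.484]
force: [0.2, 0.0, 0.8]
grip_width: 0.0006
```

```bash
python3 - <<'E'
from h import *
import fit
x=np.load("pics/fit.npy")
p=viewer.camera("scene")[0]; q,d=viewer.camera("top")
cv2.imwrite("pics/s4.png",cv2.resize(p[185:320,190:350],None,fx=4,fy=4,interpolation=cv2.INTER_CUBIC))
cv2.imwrite("pics/t4.png",cv2.resize(q[145:330,225:500],None,fx=2.9,fy=2.9,interpolation=cv2.INTER_CUBIC))
P=cloud("top",d)[200:245,285:390].reshape(-1,3)*1e3; a,b=fit.fr(x,P)
k=(P[:,2]>84)&(P[:,2]<97)&(a<-40)&(a>-70); print("tab",k.sum(),np.median(a[k]),np.percentile(b[k],[5,50,95]).round(1))
P0=cloud("top",np.load("pics/top0.npy"))[200:245,285:390].reshape(-1,3)*1e3;a0,b0=fit.fr(x,P0)
k=(P0[:,2]>84)&(P0[:,2]<97)&(a0<-40)&(a0>-70)&(b0<0); print("tab before",k.sum(),np.percentile(b0[k],[5,50,95]).round(1))
k=(P[:,2]>75)&(P[:,2]<105)&(a<-13)&(b<64)&(b>-30); print("door",np.percentile(a[k],[2,50,98]).round(1))
E
```

```text
tab 33 -50.36422838753261 [-88.5 -83.1 -78.5]
tab before 40 [-116.5 -111.2 -105.2]
door [-24.  -19.9 -13.5]
```

View pics/t4.png

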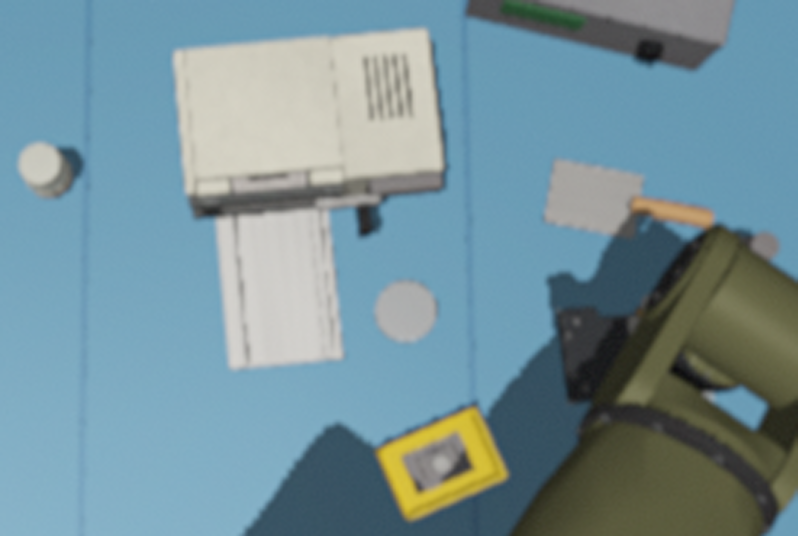

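View pics/s4.png

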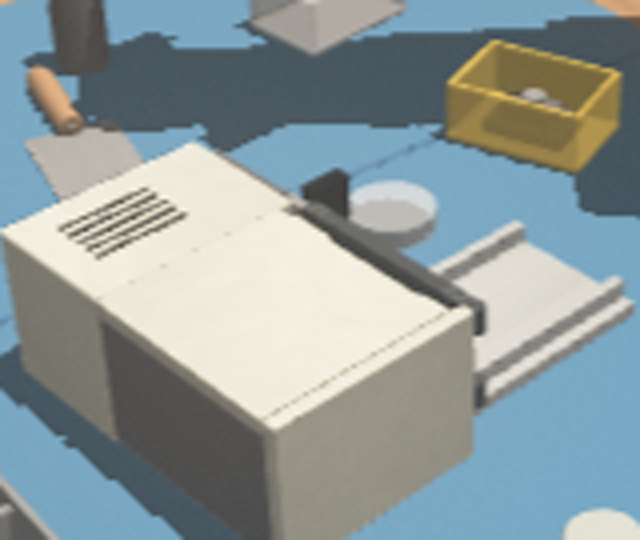

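The top view shows the door flat across the opening at (260,205), the tab moved to (368,215) and the bolt bar over the door edge. The dish, jar, spatula and yellow box are unmoved and the hand is clear.

```bash
python3 -c "from station import ticket; print(ticket.hand_in())"
```

```text
the job is handed in; nothing more can be done
None
```

The job is done and handed in at about 13 s of the 61 s allowed. With closed or partly closed fingertips I pushed the box home, then the door shut, then the bolt across. The hand finished clear of everything.

- **Box:** it stopped against the back stop at 18 N. Its near rim measured about -8 mm in the chamber's frame, which is fully home, and it lay flat.
- **Door:** it stopped firmly at 16 N. It measured x -24 to -14 mm along its whole width, which is shut. It measured the same after the bolt was pushed.
- **Bolt:** it stopped firmly at 17 N. The tab's centre measured y ≈ -83 mm, where -84 mm is fully over.
- **Disagreement:** the depth readings show the tab moving only about 28 mm, because it first measured -111 mm rather than -119 mm. Either the bolt was already partly out or that first reading was biased; I could not tell which. I relied on the end position and the firm stop.
- **Chamber fit:** the fit gave a chamber depth of 133 mm, and the overlay's back edge missed by a few millimetres. The front edge and shelf matched well.
- **Bystanders:** the dish, jar, spatula and yellow look-alike looked unmoved in the last pictures. I did not measure them, and the pad and power pack were outside the final crops.

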